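# Lock the flask tray onto the orbital shaker's studs

## Robot

A 7-joint arm with a two-finger parallel gripper is mounted at the origin on the work surface; the furniture and walls round the work are solid. World frame = base frame: x ahead of the robot, y to its left, z up, the work surface at z = 0. Lengths are in m, angles in degrees, forces in N, time in s.
With the tool pointing down it reaches from about 0.35 to 0.775 m from the base axis. Payload 3.1 kg.
Tool frame: the origin (TCP) lies on the centre line of the jaws, within the pads' length; the fingertips stand 17 mm ahead of it and the grasp point (between the pads) lies 2 mm behind it (robot.tip_reach is the distance from the TCP to the fingertips, in m); z points along the fingers, y is the line along which they close (so a half turn about z gives the same grasp; the last joint's range is limited). The gripper opens to 85 mm and grips with 20 to 120 N. Pads are 22 mm wide; open, the fingers measure 114 mm over their backs; the gripper's body (76 mm by 85 mm) begins 54 mm behind the grasp point. The pads swing forward as they close: fully open they stand 13 mm farther back than shut.
Start: joints at [69.288, 17.813, 0.802, 86.603, -0.252, 75.585, -1.558], TCP at [0.173, -0.522, 0.248] pointing down, gripper open.
Joint ranges: [-154.91, 154.91], [-16.99, 109.72], [-72.82, 74.43], [7.12, 147.25], [-82.49, 262.49], [11.32, 116.49], [-174.64, 174.64]. Speed limits (degrees/s): [159.86, 159.86, 180, 180, 180, 180, 180].

## Interface

Orientations are given as [roll, pitch, yaw] about the fixed x, y, z axes, in that order (R = Rz(yaw) Ry(pitch) Rx(roll)).
In Python, from station import robot, fingers, vision, workorder, recognise gives the robot as it stands. Calls block until the motion is done:
- robot.move_to(position, orientation): joint-space move of the TCP to a pose.
- robot.line_to(position, orientation=None, velocity=0.15, f_stop=None): straight line of the TCP; orientation=None keeps the orientation; velocity is the mean speed in m/s. With f_stop (N) it stops when the force on the tool has changed by that much, and returns True; else False.
- robot.move_j(angles): joint-space move.
- fingers.gripper_to(opening, force=None): opening from 0.0 (shut) to 1.0 (fully open); force is the grip in N (None keeps the last); returns when the fingers have stopped.
- robot.pause(seconds).
- robot.inverse_kinematics(position, orientation): joint angles nearest the present ones, or None.
- vision.grab_frame(name): name is "scene" or "side" or "wrist"; returns the picture (384x512x3 uint8, red, green, blue); there is no depth.
- vision.calibration(name): a dict with "mtx" (3x3 intrinsics, pixels), "extrinsics" (4x4, takes a point from world to camera coordinates); the wrist camera has in their place "T_tool_cam" (4x4, takes a point from camera to tool coordinates, whose origin is the TCP and whose axes are the flange's). Camera axes: x right, y up, looking along -z (the intrinsics and any distortion apply to the point x, -y, -z); pixel columns grow to the right and rows downward; lengths in m; the calibration is good to about 2 mm. The wrist camera is an equidistant fisheye: a pixel r from the principal point sees the ray r / f radians off the axis. A picture is of the moment at which its call begins: read the wrist's pose just before it. calibration takes no time and is no camera call.
A pose or a line that the arm cannot do raises robot.PlanningError and nothing moves.
- workorder.close_job(): hands the job in; it is judged then, once.
Trained networks look in the newest picture that a camera, given by its name, has taken for a name from the list of things; names that differ only in an ending like _2 or _b are one class to them, and where a whole thing is asked for, a point or a joint stands for the part that bears it (a point fixed in the world has none). Each returns a list of dicts, best first, with "p" (0 to 1); they miss things now and then, are a little off and sometimes report something else, mostly with a low value. They report only what shows in the picture. A call takes as long as a camera call.
- recognise(label, camera): "rect" ([centre column, centre row, width, height] in pixels, round what is visible of it).
Readings, each from a call of its own:
- robot.current_time_s(): time.
- robot.current_joint_positions(): joint angles.
- robot.current_dq(): joint speeds.
- robot.current_joint_torque(): joint torques, N m.
- robot.current_tool_pos(): TCP position.
- robot.current_eef_rot(): TCP orientation.
- robot.current_contact_force(): force on the tool from outside, world axes, zero at the start.
- robot.current_torque(): the same for the moment, N m.
- robot.current_finger_gap(): opening from 0.0 (shut) to 1.0 (fully open).
- robot.current_gripper_force(): force on a finger pad.
Only numpy, scipy, OpenCV 4.12 (cv2) and the standard library are available. Lean on these libraries where they do the work, as an engineer would, in place of code of your own. Each camera call takes 0.05 s, during which the arm holds its last target. There are 200 camera calls.

## Task

The flask tray is only lying loose and askew on top of the shaker's four headed studs. Square it up against the rail at the back of the shaker, slide it to the left until its keyholes drop over the stud heads, then press it down against the sprung pins and, still pressing, slide it to the right until it clicks home with the studs in the narrow ends of the keyholes, and let go. Leave the tray locked and the flask, the wash bottle and the white bottle where they stand.

Things in the scene. Friction and masses are not known exactly. Their poses are not given: they have to be found in the camera images.
- shaker: White orbital shaker, fixed, housing 210 (x) by 240 mm (y), knobs and display on its front. Origin: centre of its underside on the bench. Own axes: x to its back, y to its left, z up; turned up to 0.25 rad. On top a flat deck, 170 by 236 mm, its top at z = 90 mm. Offsets below are in this frame unless said otherwise.
- rail_face (a point): Middle of the top edge of the front face of the white back rail: an upright strip of slick plastic 226 mm long (y), 5 mm thick, 26 mm high above the deck, at shaker x = +65.6 mm. The tray's back rim rests against it when square; tray origin then at x = +0.6 mm.
- stud_head (a point): Centre of the top of the front left one of four fixed studs at shaker x = +/-38, y = +/-51 mm. Neck 8 mm thick from the deck up to z = 99 mm, round head 16 mm across from z = 99 to 103 mm.
- pin_nose (a point): Free top (z = 102 mm) of the front left one of four round-nosed steel pins, 14 mm across, in the deck at shaker x = +/-14, y = -70 and +62 mm. Each stands on a spring and yields straight down, 0.42 N per mm, as far as the deck. They carry the tray once it has dropped.
- tray: Loose steel tray, 130 (x) by 180 mm (y), 0.6 kg. Origin: centre of its underside; axes as the shaker's when square on it. Floor 3 mm thick. At the start it rides on the stud heads (origin z = 103 mm), 8 to 15 mm short of the rail, origin y = -34 to -18 mm, turned up to 0.07 rad against the shaker.
- tray_front (a point): Middle of the top edge of the outer face of the tray's front rim (65 mm in front of its origin). Upturned rims, 2.5 mm thick, stand on all four sides, their top 22 mm above the underside.
- keyhole_big (a point): Centre of the large end (24 mm wide) of the front left keyhole, floor top. The four large ends lie at tray x = +/-38, y = -60 and +42 mm. From each a slot 10.4 mm wide runs to tray +y (left), ending 23 mm from this centre.
- pin_hole (a point): Centre of the front left one of four round 10 mm holes in the tray floor, at tray x = +/-14, y = -61 and +71 mm. The pin noses click up into them when the tray is locked.
- tray_divider (a point): Middle of the top edge of the tray's upright divider: a steel strip 4 mm thick across the tray at tray y = 0, 124 mm long in x, its top 36 mm above the underside. The floor beside it is the place to press (near the middle, so that the tray stays level) while pushing against the strip.
- drop_place (a point): Where the tray's origin is once it has dropped: shaker x = 0, y = +9 mm (4 mm of play each way), z = 97 to 99 mm. The heads then stand in the large ends and block sliding. To slide, press the tray until its whole floor is under the heads: origin z below 96 mm (3 to 5 N); it bottoms at 90 mm (13 N). A good depth is 94 mm.
- lock_place (a point): Where the tray's origin is when locked: shaker x = 0, y = -9 mm, 18 mm to the right of drop_place (the slot ends stop it at y = -10 mm), z = 94 to 96 mm when let go, the floor just under the stud heads. Sliding there pressed down takes 4 to 9 N.
- flask: Conical glass flask, 84 mm across, 187 mm high, standing free left of the shaker; origin at the centre of its underside. Leave alone.
- wash: Wash bottle with a bent spout, 62 by 92 mm, 171 mm high, standing free to the left; origin at the centre of its underside. Leave alone.
- bottle: White wide-mouth bottle with a blue cap, 48 mm across, 83 mm high, standing free right of the shaker; origin at the centre of its underside. Leave alone.

How it is judged (in metres and radians):
On the way:
1. the tray has dropped over the stud heads: square on the shaker, the heads in the large ends of the keyholes (z of tray in the frame of shaker below 0.1005 m and y of tray in the frame of shaker between 0.003 and 0.015 m and angle between the z axis of tray and the z axis of shaker, either way round below 0.06 rad), for 0.1 s.
At the end, for the whole second after the job is handed in: The tray is locked: in the shaker's frame its origin lies at y = -9 mm (between -11.5 and -7), x within 4 mm of 0, z between 89 and 97 mm (floor under the stud heads), level and square within 0.03 rad, at rest; the bystanders have not moved (y of tray in the frame of shaker between -0.0115 and -0.007 m and x of tray in the frame of shaker between -0.004 and 0.004 m and z of tray in the frame of shaker between 0.089 and 0.097 m and angle between the z axis of tray and the z axis of shaker, either way round below 0.03 rad and angle between the y axis of tray and the y axis of shaker, either way round below 0.03 rad and linear speed of tray below 0.01 m/s); the robot touches nothing.
It fails at once if the flask, the wash bottle or the white bottle is shifted more than 15 mm or tipped (distance of any of flask, wash, bottle from where it was at the start of the episode above 0.015 m or angle between any of flask, wash, bottle's own z axis and vertical above 0.3 rad).
It also fails if it takes over 48 s, if anything falls off the work surface, if the arm or the gripper's body presses on something with over 40 N, if the wrist force passes 120 N, or if a joint passes its speed limit or range.

## Working session

There is one attempt and no reset: what is moved stays moved. The work goes in short steps, each a Python script; the robot and the scene stay as the last script left them, time stands still between calls to the robot, and variables do not carry over. Pictures are saved under pics/ and viewed, at most 10 in all, crops included, and the job is handed in when it is done.

```bash
mkdir -p pics; ls
python3 - <<'E'
from station import robot, fingers, vision, workorder, recognise
import cv2,numpy as np
ims=[]
for c in ["scene","side"]:
    im=vision.grab_frame(c); cv2.imwrite(f"pics/{c}0.png",im[:,:,::-1])
    k=vision.calibration(c); print(c,np.round(k["mtx"],1).tolist(),np.round(k["extrinsics"],3).tolist(),[x for x in k if x not in("mtx","extrinsics")])
    for l in ["shaker","tray","rail_face","stud_head","tray_front","tray_divider","keyhole_big","pin_hole","flask","wash","bottle"]:
        print(l,[(np.round(d["rect"]).tolist(),round(d["p"],2)) for d in recognise(l,c)][:4])
print(robot.current_time_s(), vision.calibration("wrist"))
E
```

```text
pics
scene [[476.9, 0.0, 253.6], [0.0, 476.9, 188.1], [0.0, 0.0, 1.0]] [[-0.479, -0.878, -0.014, 0.292], [0.669, -0.375, 0.642, -0.41], [-0.569, 0.298, 0.767, -1.346], [0.0, 0.0, 0.0, 1.0]] []
shaker []
tray [([263.0, 180.0, 64.0, 48.0], 0.62)]
rail_face [([255.0, 198.0, 95.0, 71.0], 0.8)]
stud_head [([255.0, 201.0, 94.0, 74.0], 0.9)]
tray_front [([263.0, 178.0, 69.0, 53.0], 0.71), ([254.0, 202.0, 88.0, 71.0], 0.63)]
tray_divider [([263.0, 178.0, 68.0, 46.0], 0.63)]
keyhole_big [([263.0, 178.0, 63.0, 48.0], 0.77)]
pin_hole [([264.0, 179.0, 65.0, 50.0], 0.96)]
flask [([194.0, 248.0, 24.0, 48.0], 0.61), ([254.0, 199.0, 89.0, 75.0], 0.61)]
wash [([154.0, 268.0, 23.0, 33.0], 0.65)]
bottle [([330.0, 142.0, 14.0, 19.0], 0.72)]
side [[384.5, 0.0, 253.4], [0.0, 384.5, 195.1], [0.0, 0.0, 1.0]] [[-1.0, -0.006, 0.011, 0.526], [0.012, -0.514, 0.858, -0.087], [-0.0, 0.858, 0.514, -1.404], [0.0, 0.0, 0.0, 1.0]] []
shaker [([246.0, 213.0, 67.0, 56.0], 0.9), ([286.0, 288.0, 31.0, 62.0], 0.54), ([229.0, 163.0, 7.0, 21.0], 0.42)]
tray [([247.0, 191.0, 46.0, 34.0], 0.7)]
rail_face [([246.0, 212.0, 64.0
[... 279 characters left out ...]
26.0, 59.0], 0.93)]
wash [([286.0, 289.0, 31.0, 58.0], 0.56)]
bottle [([228.0, 164.0, 10.0, 21.0], 0.51), ([287.0, 290.0, 30.0, 61.0], 0.51), ([245.0, 213.0, 64.0, 58.0], 0.41)]
1.2 {'mtx': array([[297.31863964,   0.        , 254.52997683],
       [  0.        , 297.31863964, 191.1998004 ],
       [  0.        ,   0.        ,   1.        ]]), 'T_tool_cam': array([[ 4.56035216e-04,  9.63710349e-01,  2.66949722e-01,
         6.71716816e-02],
       [ 9.99999766e-01, -3.03552754e-04, -6.12468061e-04,
        -2.98945720e-04],
       [-5.09208486e-04,  2.66949939e-01, -9.63710263e-01,
        -1.24597808e-01],
       [ 0.00000000e+00,  0.00000000e+00,  0.00000000e+00,
         1.00000000e+00]])}
```

```bash
cat > h.py <<'E'
from station import robot, fingers, vision, workorder, recognise
import cv2,numpy as np
from scipy.spatial.transform import Rotation as Rn
from scipy.optimize import least_squares
def cam(name):
    """(mtx, world->camera 4x4); for wrist: at the present pose"""
    k=vision.calibration(name)
    if name!="wrist": return k["mtx"],k["extrinsics"]
    T=np.eye(4); T[:3,3]=robot.current_tool_pos(); T[:3,:3]=Rn.from_euler("xyz",robot.current_eef_rot(),degrees=True).as_matrix()
    return k["mtx"],np.linalg.inv(T@k["T_tool_cam"])
def proj(P,C,fish=False):
    M,E=C; p=np.atleast_2d(P)@E[:3,:3].T+E[:3,3]; p=p*[1,-1,-1]
    if fish:
        r=np.hypot(p[:,0],p[:,1]); th=np.arctan2(r,p[:,2]); s=th/np.maximum(r,1e-9); xy=p[:,:2]*s[:,None]
    else: xy=p[:,:2]/p[:,2:]
    return xy*M[0,0]+M[:2,2]
def on_plane(uv,C,z,fish=False):
    return least_squares(lambda q: proj([q[0],q[1],z],C,fish)[0]-uv,[0.5,0,],x_scale=.1).x
E
python3 - <<'E'
from h import *
cs,cd=cam("scene"),cam("side")
for n,a,b in [("tray",(263,179),(247,191)),("flask",(194,248),(281,251)),("wash",(154,268),(286,289)),("bottle",(330,142),(228,164))]:
    print(n,least_squares(lambda P:np.r_[proj(P,cs)[0]-a,proj(P,cd)[0]-b],[.5,0,.1]).x)
E
```

```text
tray [ 0.55022352 -0.00426271  0.10900783]
flask [0.4411589  0.29627835 0.07997754]
wash [0.43811402 0.42949756 0.06678069]
bottle [ 0.63797245 -0.33958593  0.04524763]
```

View pics/scene0.png

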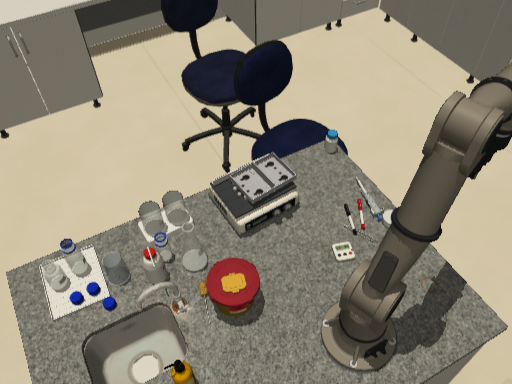

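Run:
```python
from h import *
print(robot.current_eef_rot(), robot.current_contact_force())
p=robot.current_tool_pos()
robot.move_to([0.48,-0.005,0.27],[180,0,0])
fingers.gripper_to(0.0)
print(robot.current_tool_pos(),robot.current_eef_rot(),robot.current_time_s())
C=cam("wrist"); im=vision.grab_frame("wrist"); cv2.imwrite("pics/w1raw.png",im[:,:,::-1]); np.savez("w1.npz",M=C[0],E=C[1])
cv2.imwrite("pics/w1.png",cv2.resize(im[:,:,::-1],(768,576),interpolation=cv2.INTER_CUBIC))
```

```text
[ 1.79997167e+02 -5.76155278e-05  1.83266740e+01] [0.37287063 1.18726787 0.82013926]
[ 0.48002107 -0.00496222  0.27002373] [ 1.79997058e+02 -4.08811771e-03  7.17977400e-03] 4.125
```

View pics/w1.png

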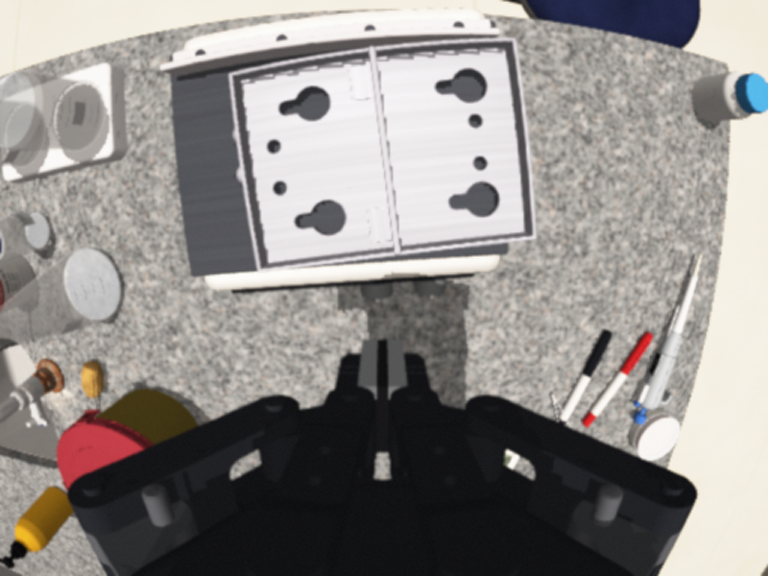

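Run:
```python
import cv2
im=cv2.imread("pics/w1raw.png")[0:195,105:365]
cv2.imwrite("pics/w1c.png",cv2.resize(im,None,fx=3,fy=3,interpolation=cv2.INTER_CUBIC))
```

```text
(no output)
```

View pics/w1c.png

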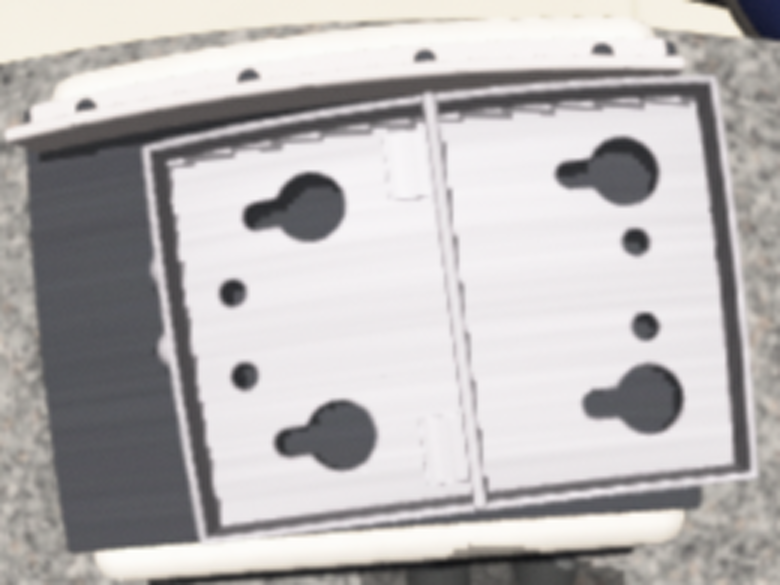

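```bash
cat >> h.py <<'E'
def loc(pts,z0,q):
    x,y,a=q; P=np.asarray(pts,float)/1000; c,s=np.cos(a),np.sin(a)
    return np.c_[x+c*P[:,0]-s*P[:,1], y+s*P[:,0]+c*P[:,1], P[:,2]+z0]
def fit(pts,uv,C,z0=0):
    f=lambda q:(proj(loc(pts,z0,q),C,True)-uv)
    s=least_squares(lambda q:f(q).ravel(),[.55,0,0],loss="soft_l1",x_scale=[.1,.1,.1]); return s.x,f(s.x)
def rel(t,s):
    d=t[:2]-s[:2]; c,n=np.cos(s[2]),np.sin(s[2]); return np.r_[c*d[0]+n*d[1],-n*d[0]+c*d[1]]*1000,t[2]-s[2]
E
python3 - <<'E'
from h import *
d=np.load("w1.npz"); C=(d["M"],d["E"])
g=lambda L:np.array(L,float)/3+[104.67,-.33]
T=[(38,42,3),(-38,42,3),(38,-60,3),(-38,-60,3),(14,71,3),(-14,71,3),(14,-61,3),(-14,-61,3)]
t,r=fit(T,g([(311,207),(343,435),(626,171),(650,399),(233,293),(245,376),(636,241),(646,326)]),C,.103)
print(t,r.round(1).tolist())
S=[(65.6,113,116),(65.6,-113,116),(-85,118,90),(-85,-118,90)]
s,r=fit(S,g([(16,143),(683,71),(70,550),(700,508)]),C); print(s,r.round(1).tolist())
print(rel(t,s)); np.savez("pose.npz",s=s,t=t)
print("pins",proj(loc([(14,69,102),(-14,69,102)],0,s),C,True)*3-[314,-1])
print("studs",proj(loc([(38,51,103),(-38,51,103),(38,-51,103),(-38,-51,103)],0,s),C,True)*3-[314,-1])
E
```

```text
[ 0.5571651  -0.00673195  0.12545881] [[-0.3, -0.3], [-0.4, 0.2], [-0.2, -0.3], [0.4, 0.0], [-0.1, -0.1], [-0.1, 0.2], [0.5, 0.2], [0.3, 0.1]]
[0.56330687 0.02786307 0.07009341] [[-4.7, -0.7], [1.4, -1.0], [-1.8, 1.8], [1.2, 0.7]]
(array([ -8.54957954, -34.07992516]), np.float64(0.055365393895301554))
pins [[143.46740368 268.83342447]
 [150.68374185 350.20524482]]
studs [[188.16962369 191.47412559]
 [207.27292239 414.81159952]
 [497.55164684 160.04258666]
 [513.1515784  389.52794843]]
```

Run:
```python
from h import *
d=np.load("pose.npz"); s,t=d["s"],d["t"]
ty=np.degrees(t[2]); sy=np.degrees(s[2])
fingers.gripper_to(0.4)
robot.move_to([t[0],t[1],0.19],[180,0,ty])
print(robot.line_to([t[0],t[1],0.126],velocity=.08,f_stop=6),robot.current_tool_pos())
fingers.gripper_to(0.0,force=60)
print("gap",robot.current_finger_gap(),robot.current_gripper_force(),robot.current_contact_force(),robot.current_tool_pos(),robot.current_time_s())
C=cam("wrist"); im=vision.grab_frame("wrist"); cv2.imwrite("pics/w2.png",im[:,:,::-1]); np.savez("w2.npz",M=C[0],E=C[1])
```

```text
False [ 0.55766282 -0.00658305  0.12653298]
gap 0.03674694054995988 60.02245366573334 [-0.5025294   0.40882319  2.69924161] [ 0.55760883 -0.00657538  0.12668948] 6.4417
```

View pics/w2.png

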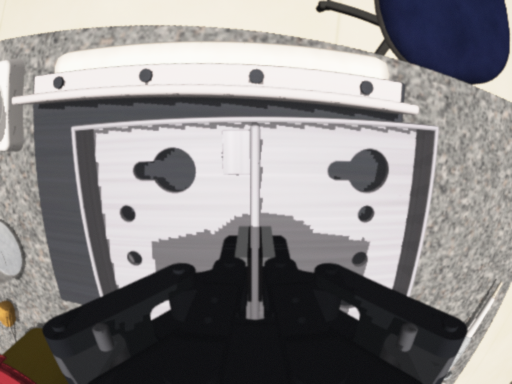

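Run:
```python
from h import *
d=np.load("w2.npz"); C=(d["M"],d["E"])
T=[(38,42,3),(38,-60,3),(14,71,3),(14,-61,3),(-14,71,3)]
t,r=fit(T,np.array([(175,170),(369,170),(127,213),(366,213),(134,258)],float),C,.103); print(t,r.round(1).tolist())
S=[(65.6,113,116),(65.6,-113,116),(-85,118,90)]
s2,r=fit(S,np.array([(14,103),(417,112),(60,302)],float),C); print(s2,r.round(1).tolist(),rel(t,s2))
s=np.load("pose.npz")["s"]; print(proj(loc(S,0,s),C,True))
np.savez("pose2.npz",s=s2,t=t)
```

```text
[ 0.55797966 -0.0067295   0.12676856] [[-2.1, -0.3], [0.5, 0.0], [-0.1, 0.2], [0.9, 0.3], [-0.1, 0.1]]
[0.56437018 0.02810204 0.07488275] [[-5.0, 1.0], [2.8, -0.1], [-0.2, -1.8]] (array([ -8.97846179, -34.25583016]), np.float64(0.051885811297662246))
[[  9.49834009 104.83981192]
 [420.30751703 115.24001452]
 [ 59.7494775  300.63631154]]
```

Run:
```python
from h import *
s=np.array([.564,.027,.0725]); sy=np.degrees(s[2]); ex=np.array([np.cos(s[2]),np.sin(s[2]),0]); ey=np.array([-ex[1],ex[0],0])
sh=lambda: (lambda q:np.round([q@ex*1e3,q@ey*1e3,q[2]*1e3],1))(np.array(robot.current_tool_pos())-[s[0],s[1],0])
p=np.array(robot.current_tool_pos())
robot.line_to(p+.004*ex,[180,0,sy],velocity=.03); print(sh(),robot.current_contact_force())
p=np.array(robot.current_tool_pos())
print(robot.line_to(p+.014*ex,velocity=.02,f_stop=7),sh(),robot.current_contact_force(),robot.current_eef_rot(),robot.current_time_s())
C=cam("wrist"); im=vision.grab_frame("wrist"); cv2.imwrite("pics/w3.png",im[:,:,::-1]); np.savez("w3.npz",M=C[0],E=C[1])
```

```text
[ -4.9 -32.8 126.7] [-2.07812096 -0.03039095  1.51312455]
True [ -3.5 -33.  126.7] [-0.43723423 -0.43564323  3.34158716] [179.97024729   0.22446322   4.2033413 ] 7.125
```

View pics/w3.png

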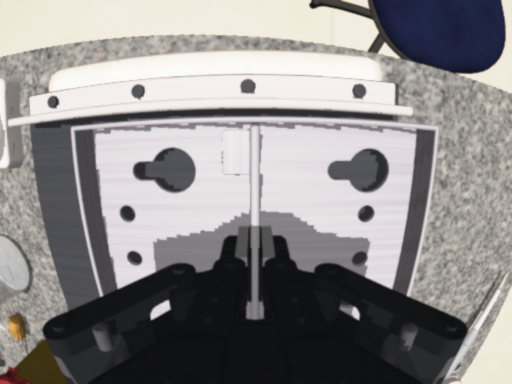

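Run:
```python
from h import *
d=np.load("w3.npz"); C=(d["M"],d["E"])
T=[(38,42,3),(38,-60,3),(14,71,3),(14,-61,3),(-14,71,3),(65,90,22),(65,-90,22)]
t,r=fit(T,np.array([(175,170),(369,170),(127,213),(366,213),(134,258),(72,127),(438,127)],float),C,.103); print(t,r.round(1).tolist())
S=[(65.6,113,116),(65.6,-113,116)]
s2,r=fit(S,np.array([(10,124),(411,113)],float),C); print(s2,r.round(1).tolist(),rel(t,s2))
```

```text
[ 0.56296082 -0.00633309  0.07388543] [[-2.2, 0.2], [0.6, 0.6], [-0.2, 0.6], [0.9, 0.8], [-0.0, 0.3], [-3.2, -1.2], [3.1, -1.1]]
[0.56506305 0.02988217 0.06846222] [[-6.0, 0.1], [0.7, 0.0]] (array([ -4.57474036, -35.98660145]), np.float64(0.0054232085156971505))
```

```bash
cat >> h.py <<'E'
S=np.array([.564,.027,.0710]); SY=np.degrees(S[2]); ex=np.array([np.cos(S[2]),np.sin(S[2]),0]); ey=np.array([-ex[1],ex[0],0]); ez=np.array([0,0,1.])
def sh():
    q=np.array(robot.current_tool_pos())-[S[0],S[1],0]; f=np.array(robot.current_contact_force())
    return np.round([q@ex*1e3,q@ey*1e3,q[2]*1e3],1).tolist(),np.round([f@ex,f@ey,f[2]],1).tolist(),robot.current_time_s()
def go(dx=0,dy=0,dz=0,v=.02,f=None):
    p=np.array(robot.current_tool_pos())
    r=robot.line_to(p+(dx*ex+dy*ey+dz*ez)/1e3,[180,0,SY],velocity=v,f_stop=f); print(r,*sh()); return r
E
python3 - <<'E'
from h import *
print(sh())
for i in range(3):
    go(dx=2,v=.02,f=12)
    if sh()[1][0]<-9: break
go(dx=3,v=.02,f=12); robot.pause(.2); print(sh(),robot.current_torque())
C=cam("wrist"); im=vision.grab_frame("wrist"); cv2.imwrite("pics/w4.png",im[:,:,::-1]); np.savez("w4.npz",M=C[0],E=C[1])
E
```

```text
([-3.4, -33.0, 126.7], [0.6, -0.2, 2.7], 7.175)
False [-2.8, -33.0, 126.7] [-4.4, 0.7, 5.0] 7.5
False [-2.8, -33.0, 126.7] [-5.1, 0.4, 7.4] 7.75
False [-2.8, -33.0, 126.6] [-6.2, -1.6, 6.8] 8.0
False [-2.1, -33.0, 126.7] [-6.0, -0.2, 7.4] 8.25
([-2.1, -33.0, 126.7], [-5.4, -0.1, 6.1], 8.45) [-0.11645583  0.90015967  0.05333902]
```

View pics/w4.png

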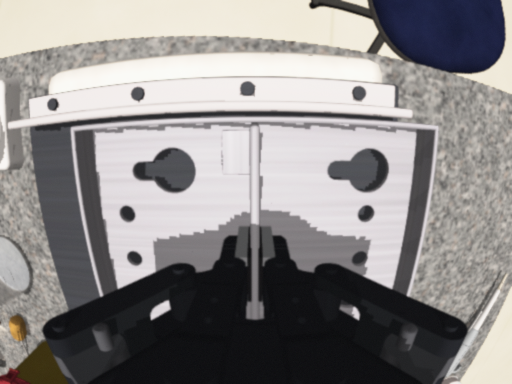

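```bash
cat >> h.py <<'E'
def at(x,y,z,v=.02,f=None):
    """absolute target, shaker mm (z world mm)"""
    p=np.array([S[0],S[1],0])+(x*ex+y*ey+z*ez)/1e3
    r=robot.line_to(p,[180,0,SY],velocity=v,f_stop=f); print(r,*sh()); return r
E
python3 - <<'E'
from h import *
at(-2,-33,128)
at(0,-33,128,f=15)
at(2,-33,128,f=15)
at(4,-33,128,f=15)
C=cam("wrist"); im=vision.grab_frame("wrist"); cv2.imwrite("pics/w5.png",cv2.resize(im[80:180,0:450,::-1],None,fx=1.75,fy=3.5,interpolation=cv2.INTER_CUBIC)); np.savez("w5.npz",M=C[0],E=C[1])
E
```

```text
False [-3.4, -33.1, 126.8] [-1.1, 0.7, -4.1] 8.775
False [-0.2, -33.2, 127.0] [0.4, -0.3, -7.0] 9.025
False [0.3, -33.2, 127.0] [-5.1, 0.4, -4.9] 9.275
False [0.3, -33.2, 127.1] [-9.0, -0.4, -2.5] 9.525
```

View pics/w5.png

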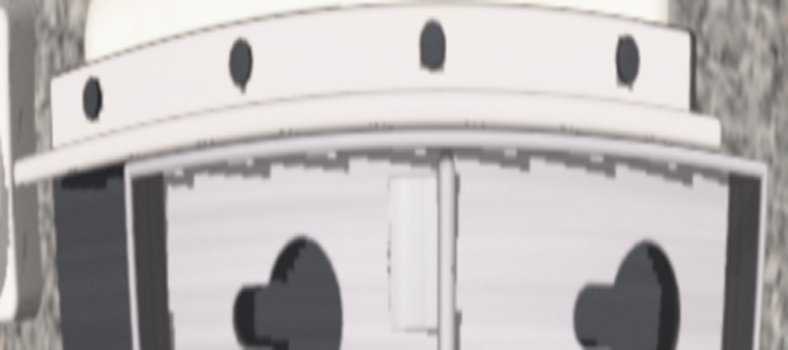

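Run:
```python
from h import *
at(2,-33,127.5); at(2,-10,127.5,v=.03,f=20); at(2,5,127.5,v=.03,f=20)
for y in (5,7,9,11,13):
    at(2,y,124.5,f=20)
    if sh()[0][2]<123.5: break
```

```text
False [0.2, -33.2, 126.9] [-5.9, 0.1, -4.3] 9.825
False [0.3, -10.9, 126.9] [-6.0, -0.6, -3.1] 10.7417
False [0.3, 5.3, 126.7] [-5.1, -0.8, -5.5] 11.3917
False [0.3, 5.3, 123.8] [-5.4, 0.1, -4.8] 11.6917
False [0.3, 6.3, 123.9] [-6.5, -1.1, -4.1] 11.9417
False [0.3, 7.9, 123.9] [-5.9, -1.3, -4.8] 12.1917
False [0.3, 9.8, 123.9] [-5.2, -1.8, -4.1] 12.4417
False [0.3, 11.8, 123.9] [-5.5, -2.1, -4.5] 12.6917
```

Run:
```python
from h import *
at(2,9,121.5); at(2,17,121.5,f=7); at(2,0,121.5,f=7); at(2,8,121.5); robot.pause(.3)
C=cam("wrist"); im=vision.grab_frame("wrist"); cv2.imwrite("pics/w6.png",im[:,:,::-1]); np.savez("w6.npz",M=C[0],E=C[1])
```

```text
False [0.3, 11.1, 121.8] [-7.7, 2.0, -0.4] 13.0917
False [0.3, 14.3, 121.5] [-6.9, -4.0, -0.9] 13.6417
True [0.1, 13.7, 121.2] [2.6, -0.5, 0.1] 14.0667
False [0.2, 8.9, 120.8] [-2.8, 3.7, 0.9] 14.65
```

View pics/w6.png

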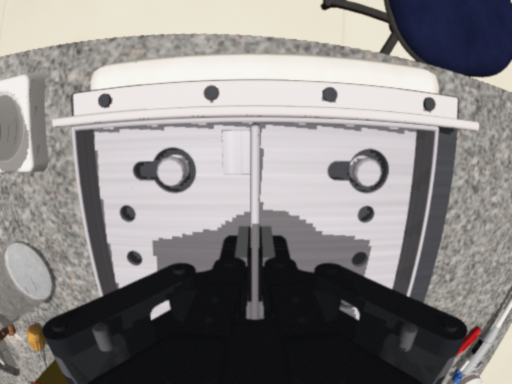

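Run:
```python
from h import *
z=118.
while sh()[0][2]>118 and z>110: at(.3,9,z,v=.03,f=25); z-=1.5
z+=1.5; print("z",z)
for y in (4,0,-4,-8,-11,-13):
    at(.3,y,z,f=25)
    if sh()[0][1]<-9.3: break
```

```text
False [0.2, 9.0, 118.4] [-2.5, 3.2, 4.7] 15.2833
False [0.2, 9.0, 117.1] [-3.4, 1.0, 5.6] 15.5333
z 116.5
False [0.2, 6.4, 117.3] [-4.1, 5.2, 6.8] 15.9333
False [0.2, 2.7, 117.3] [-3.0, 5.8, 6.4] 16.2833
False [0.2, -1.2, 117.3] [-3.5, 6.0, 6.3] 16.6333
False [-0.3, -8.2, 116.2] [-3.4, 3.0, 3.6] 16.9833
False [-0.3, -8.5, 116.3] [-3.9, 6.2, 3.6] 17.2833
False [-0.2, -8.7, 116.4] [-3.3, 8.5, 3.1] 17.5333
```

Run:
```python
from h import *
at(.3,-16,116,f=25); at(0,-9,117)
fingers.gripper_to(0.35); robot.pause(.2); print(sh())
go(dz=110,v=.15)
p=robot.current_tool_pos(); robot.move_to([p[0]-.08,p[1],p[2]],[180,0,SY])
C=cam("wrist"); im=vision.grab_frame("wrist"); np.savez("w7.npz",M=C[0],E=C[1])
cv2.imwrite("pics/w7.png",cv2.resize(im[0:195,105:365,::-1],None,fx=3,fy=3,interpolation=cv2.INTER_CUBIC)); print(sh())
```

```text
False [-0.2, -8.9, 116.1] [-3.3, 12.0, 3.3] 17.8333
False [-0.3, -8.4, 116.8] [-2.5, 4.1, 2.6] 18.3333
([0.1, -9.3, 117.0], [0.3, 0.7, 0.2], 18.9083)
False [-0.6, -9.5, 226.0] [-0.8, 0.2, -0.6] 19.7917
([-80.6, -4.3, 225.4], [-0.3, -0.0, -1.0], 20.2583)
```

View pics/w7.png

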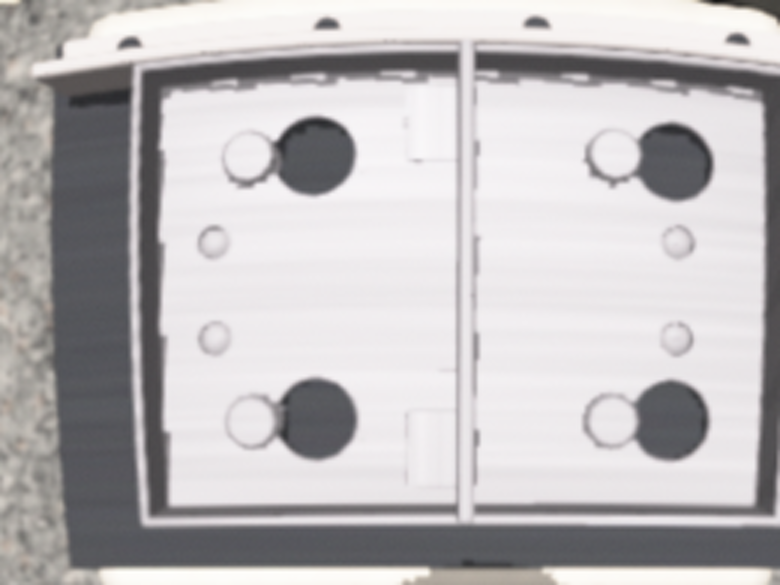

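The picture shows all four heads in the narrow ends (e.g. at (250,158) and (612,420)), and the pin noses filling all four holes (213,242), (214,338), (678,241) and (677,338). The tray is locked and square.

```bash
python3 -c "
from station import workorder
print(workorder.close_job())"
```

```text
the job is handed in; nothing more can be done
None
```

The tray is locked on the shaker: the last picture shows it square, all four studs in the narrow keyhole ends and all four pins up in their holes. The arm kept clear of the bystanders, and I handed the job in at about 20 s; no verdict came back.

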